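Pack the kit caddy and leave the look-alikes

ROBOT

A 7-joint arm with a two-finger parallel gripper is mounted at the origin on a cart in front of the work surface, level with it; the furniture and walls round the work are solid. World frame = base frame: x ahead of the robot, y to its left, z up, the work surface at z = 0. Lengths are in m, angles in rad, forces in N, time in s.
With the tool pointing down it reaches from about 0.4 to 0.875 m from the base axis. Payload 19.3 kg.
Tool frame: the origin (TCP) lies midway between the tips of the shut fingers; the grasp point (between the pads) lies bot.pinch_z behind it (bot.pinch_z is the distance from the TCP to the grasp point, in m); z points along the fingers, y is the line along which they close (so a half turn about z gives the same grasp; the last joint's range is limited). The gripper opens to 85 mm and grips with 20 to 120 N. Pads are 22 mm wide; open, the fingers measure 114 mm over their backs; the gripper's body (76 mm by 85 mm) begins 54 mm behind the grasp point. The pads swing forward as they close: fully open they stand 13 mm farther back than shut.
Start: joints at [1.247, 0.521, -0.036, 1.599, 0.021, 1.021, -0.113], TCP at [0.157, -0.605, 0.231] pointing down, gripper open.
Joint ranges: [-2.91, 2.91], [-0.3, 2.13], [-1.5, 1.42], [0.17, 2.43], [-1.26, 4.41], [0.16, 1.93], [-2.52, 2.52]. Speed limits (rad/s): [1.89, 1.89, 2.39, 2.39, 3.01, 3.01, 3.01].

INTERFACE

Orientations are given as [roll, pitch, yaw] about the fixed x, y, z axes, in that order (R = Rz(yaw) Ry(pitch) Rx(roll)).
In Python, from workcell import readout, grab_frame, camera_info, workorder, bot gives the robot as it stands. The module is installed in compiled form; this text tells all that it offers.
- The arm moves only by the tool drive_tool, never from a script. Its argument "targets" is a list of rows, each an object of numbers: "dx", "dy", "dz": the shift along the tool's x, y, z as a fraction of full scale; "yaw": the turn about the tool's z as a fraction of full scale; "fingers": the closure, from 0 (fully open) to 1 (shut). In form: [{"dx": .., "dy": .., "dz": .., "yaw": .., "fingers": ..}, ...]. A call has 1 to 20 rows; each row shifts and turns the commanded pose from where the row before left it, along the tool's axes as they then stand; what a row does not reach is not made up. Full scale, the value 1, is 0.1 m for a shift and 90 degrees for a turn. A row lasts 1/10 s, in which the tool goes at most 50 mm and 8.59 degrees, less where a joint would pass 70% of its speed; a pose out of reach is approached as far as the arm can. A call with a number of a shift or a turn outside -1 to 1 is refused whole. A call with a gripper value outside its range is refused whole. The fingers move at their own pace and stop on an object; "squeeze" is the grip in N (left out, the last holds). Time passes only in rows, so rows that do not move let the fingers close. It gives the time, the measured TCP pose, the force, the opening and the grip force at its end, in the units of the state.
- readout.observe(): the state, without advancing time (a new reading comes with each control period).
- grab_frame(name): name is "scene" or "top" or "wrist"; returns the picture (480x640x3 uint8, blue, green, red); there is no depth.
- camera_info(name): a dict with "fx", "fy", "cx", "cy" (pixels), "D" ([k1, k2, p1, p2, k3] as OpenCV has them; the pictures are not rectified), "T" (4x4, takes a point from camera to world coordinates); the wrist camera has in their place "hand_eye" (4x4, takes a point from camera to tool coordinates, whose origin is the TCP and whose axes are the flange's). Camera axes: x right, y up, looking along -z (the intrinsics and any distortion apply to the point x, -y, -z); pixel columns grow to the right and rows downward; lengths in m; the calibration is good to about 2 mm. A picture is of the moment at which its call begins: read the wrist's pose just before it. camera_info takes no time and is no camera call.
- workorder.job_done(): hands the job in; it is judged then, once.
The state is a dict: "clock": time; "qpos": joint angles; "qd": joint speeds; "joint_efforts": joint torques, N m; "position": TCP position; "tool_rot": TCP orientation; "force": force on the tool from outside, world axes, zero at the start; "moment": the same for the moment, N m; "grip_width": finger opening in m; "finger_force": force on a finger pad.
Only numpy, scipy, OpenCV 4.12 (cv2) and the standard library are available. Lean on these libraries where they do the work, as an engineer would, in place of code of your own. Each camera call takes 0.05 s, during which the arm holds its last target. There are 200 camera calls.

TASK

Pack the trainee's kit into the black caddy: put the clear-lidded box of soldering tips lengthwise into the red nest, the transformer squarely into the green nest and the pale-gold flux tin into the round pocket of the yellow nest, each upright and flat on its pocket floor. Leave the blue tin and the red-lidded box where they stand on the grey mat.

Things in the scene. Friction and masses are not known exactly. Their poses are not given: they have to be found in the camera images.
- tip_box: box of soldering tips: dark grey box with a clear lid over a row of pale tips, 46 (x) x 72 (y) x 23 mm, 60 g, flat on a fixed grey mat 2 mm thick; between robot and caddy stands a blue cabinet 182 mm high, and about 0.1 m beyond the caddy a rack with cross rails. Origin: centre of its underside, z up.
- transformer: small mains transformer, grey iron core with yellow winding, 50 (x, across the core) x 45 (y) x 36 mm, about 310 g, upright on the grey mat (2 mm thick). Origin: centre of its underside, z up. Its flanges are flat and 44 mm apart across y.
- gold_tin: round pale-gold flux tin, lid closed, 30 mm diameter, 14 mm high, 28 g, upright on the grey mat (2 mm thick). Origin: centre of its underside, z up.
- blue_tin: look-alike, to be left alone: round blue tin, 30 mm diameter, 14 mm high, on the grey mat among the others. Origin: centre of its underside, z up.
- red_lid_box: look-alike, to be left alone: black box with a plain red lid, 46 (x) x 72 (y) x 23 mm, on the grey mat among the others. Origin: centre of its underside, z up.
- red_nest: red nest, oblong pocket 64 (x) x 90 (y) mm. Fixed, 76 x 100 mm, one of three side by side along x (78 mm apart, order varies) in a low black caddy; underside 4 mm above the bench. Origin: centre of underside; x, y along its sides, z up. Floor 3 mm thick, wall tops 14 mm above the origin. Walls open over the middle 46 mm of the +x and -x sides for the fingers.
- green_nest: green nest, square pocket 66 (x) x 68 (y) mm. Fixed, 76 x 100 mm, one of three side by side along x (78 mm apart, order varies) in a low black caddy; underside 4 mm above the bench. Origin: centre of underside; x, y along its sides, z up. Floor 3 mm thick, wall tops 14 mm above the origin. Walls open over the middle 46 mm of the +x and -x sides for the fingers.
- yellow_nest: yellow nest, round pocket of 50 mm inner diameter at its centre. Fixed, 76 x 100 mm, one of three side by side along x (78 mm apart, order varies) in a low black caddy; underside 4 mm above the bench. Origin: centre of underside; x, y along its sides, z up. Floor 3 mm thick, wall tops 14 mm above the origin. Ring wall open about 35 mm wide at +x and -x.
There are look-alikes about, which are no part of the job. What is shaped like the tip_box but turquoise is not meant.

How it is judged:
At the end, for the whole second after the job is handed in: Tip box in the red, transformer in the green, gold tin in the yellow nest: each within 15 mm of the pocket's centre, on its floor, upright, tip box lengthwise and transformer square (0.35 rad), at rest; blue tin and red-lidded box within 25 mm of their start (horizontal distance between tip_box and red_nest below 0.015 m and z of tip_box in the frame of red_nest below 0.007 m and angle between each of tip_box, transformer, gold_tin's own z axis and vertical below 0.07 rad and linear speed of each of tip_box, transformer, gold_tin below 0.02 m/s and angle between the y axis of tip_box and the y axis of red_nest, either way round below 0.35 rad and horizontal distance between transformer and green_nest below 0.015 m and z of transformer in the frame of green_nest below 0.007 m and (angle between the x axis of transformer and the x axis of green_nest, either way round below 0.35 rad or angle between the x axis of transformer and the y axis of green_nest, either way round below 0.35 rad) and horizontal distance between gold_tin and yellow_nest below 0.015 m and z of gold_tin in the frame of yellow_nest below 0.007 m and distance of each of blue_tin, red_lid_box from where it was at the start of the episode below 0.025 m); the robot touches nothing.
It fails at once if the blue tin or the red-lidded box is moved by more than 25 mm (distance of any of blue_tin, red_lid_box from where it was at the start of the episode above 0.025 m).
It also fails if it takes over 96 s, if anything falls off the work surface, if the arm or the gripper's body presses on something with over 40 N, if the wrist force passes 120 N, or if a joint passes its speed limit or range.

## Working session

There is one attempt and no reset: what is moved stays moved. The work goes in short steps, Python scripts to look and compute and a tool call to move; the robot and the scene stay as the last step left them, time stands still between calls to the robot, and variables do not carry over. Pictures are saved under pics/ and viewed, at most 14 in all, crops included, and the job is handed in when it is done.

Besides the shell and the picture viewer there is one more tool, called after "Emit:" as name(argument=value, ...), one argument or row to a line, values as JSON. drive_tool: Moves the arm, as the interface text tells. Shift numbers are shares of 0.1 m and turn numbers shares of 90 degrees, none past 1 either way. Its arguments: {"type":"object","properties":{"targets":{"type":"array","items":{"type":"object","properties":{"dx":{"type":"number","minimum":-1,"maximum":1},"dy":{"type":"number","minimum":-1,"maximum":1},"dz":{"type":"number","minimum":-1,"maximum":1},"yaw":{"type":"number","minimum":-1,"maximum":1},"fingers":{"type":"number"}}}},"squeeze":{"type":"number"}},"required":["targets"]}

```bash
mkdir -p pics
cat > h.py <<'E'
import numpy as np, cv2
from scipy.spatial.transform import Rotation as R
from workcell import readout, grab_frame, camera_info, workorder, bot
def snap(cam,fn):
    s=readout.observe(); im=grab_frame(cam); cv2.imwrite('pics/'+fn+'.png',im); ci=camera_info(cam)
    Tt=np.eye(4); Tt[:3,:3]=R.from_euler('xyz',s['tool_rot']).as_matrix(); Tt[:3,3]=s['position']
    T=np.array(ci['T']) if 'T' in ci else Tt@np.array(ci['hand_eye'])
    np.savez('pics/'+fn+'.npz',T=T,K=np.array([[ci['fx'],0,ci['cx']],[0,ci['fy'],ci['cy']],[0,0,1]]),D=np.array(ci['D']))
    return im
def ray(fn,px):
    d=np.load('pics/'+fn+'.npz'); u=cv2.undistortPoints(np.array(px,float).reshape(-1,1,2),d['K'],d['D']).reshape(-1,2)
    v=np.c_[u[:,0],-u[:,1],-np.ones(len(u))]@d['T'][:3,:3].T
    return d['T'][:3,3],v
def atz(fn,px,z):
    o,v=ray(fn,px); return o+v*((z-o[2])/v[:,2:])
def tri(obs): # [(fn,px)]
    A=np.zeros((3,3));b=np.zeros(3)
    for fn,px in obs:
        o,v=ray(fn,[px]); v=v[0]/np.linalg.norm(v[0]); P=np.eye(3)-np.outer(v,v); A+=P;b+=P@o
    return np.linalg.solve(A,b)
def proj(fn,pts):
    d=np.load('pics/'+fn+'.npz'); q=(np.atleast_2d(pts)-d['T'][:3,3])@d['T'][:3,:3]
    return cv2.projectPoints(q*[1,-1,-1],np.zeros(3),np.zeros(3),d['K'],d['D'])[0].reshape(-1,2)
E
python3 - <<'E'
from h import *
print(readout.observe(),bot.pinch_z,[x for x in dir(bot) if x[0]!='_'])
for c in('scene','top','wrist'):
    snap(c,c+'0'); ci=camera_info(c); print(c,ci)
E
```

```text
{'clock': 0.0, 'qpos': array([ 1.24678742,  0.52200974, -0.03628407,  1.60001625,  0.02116615,
        1.02115014, -0.11276969]), 'qd': array([-0.00015309, -0.00130332, -0.00029793,  0.00076972,  0.00011512,
       -0.00060264,  0.00137939]), 'joint_efforts': array([-1.75153004e-04, -9.27128720e+01,  1.98004268e+00, -3.69937384e+01,
        1.78249466e-02,  8.26110248e-03, -6.61084891e-05]), 'position': array([ 0.15678842, -0.60464106,  0.23072594]), 'tool_rot': array([-3.14039574e+00,  8.10474217e-05,  2.53774184e-01]), 'force': array([0.0819707, 0.4586463, 0.0143719]), 'moment': array([0.01101042, 0.0029604 , 0.03435193]), 'finger_force': 0.0, 'grip_width': 0.08534513833984568} 0.0187 ['IKError', 'pinch_z']
scene {'fx': 547.6427873838203, 'fy': 547.6427873838203, 'cx': 321.2872406918545, 'cy': 232.4168417318833, 'D': array([0.02965031, 0.        , 0.        , 0.        , 0.        ]), 'T': array([[ 0.70321809, -0.41159975,  0.57971542,  1.08884792],
       [ 0.71085833,  0.39232247, -0.58374953, -0.67698737],
       [ 0.01283578,  0.82259876,  0.56847737,  0.5264016 ],
       [ 0. 
[... 330 characters left out ...]
4012983, -0.02514005, -0.22203208],
       [ 0.00472089,  0.20879544,  0.97794794,  0.92202828],
       [ 0.        ,  0.        ,  0.        ,  1.        ]])}
wrist {'fx': 416.3241584824385, 'fy': 416.3241584824385, 'cx': 314.32311519108396, 'cy': 239.9377975307322, 'D': array([-0.03430924,  0.        ,  0.        ,  0.        ,  0.        ]), 'hand_eye': array([[-5.22457464e-04,  9.62743430e-01,  2.70416004e-01,
         6.81271424e-02],
       [ 9.99998315e-01,  9.78856996e-04, -1.55290941e-03,
        -3.66842447e-04],
       [-1.75975193e-03,  2.70414737e-01, -9.62742319e-01,
        -1.40795057e-01],
       [ 0.00000000e+00,  0.00000000e+00,  0.00000000e+00,
         1.00000000e+00]])}
```

View pics/scene0.png

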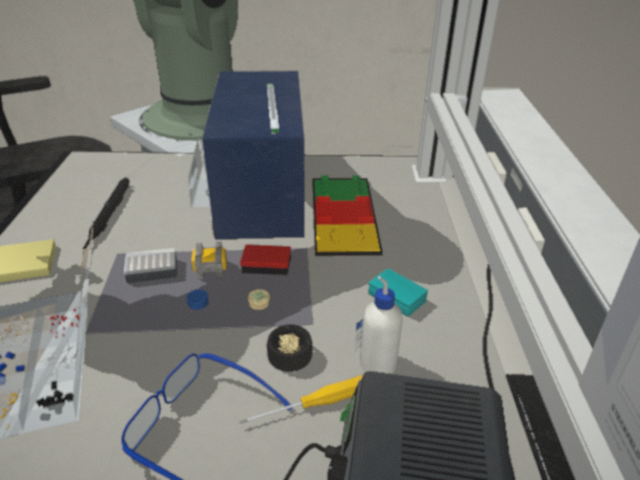

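View pics/top0.png

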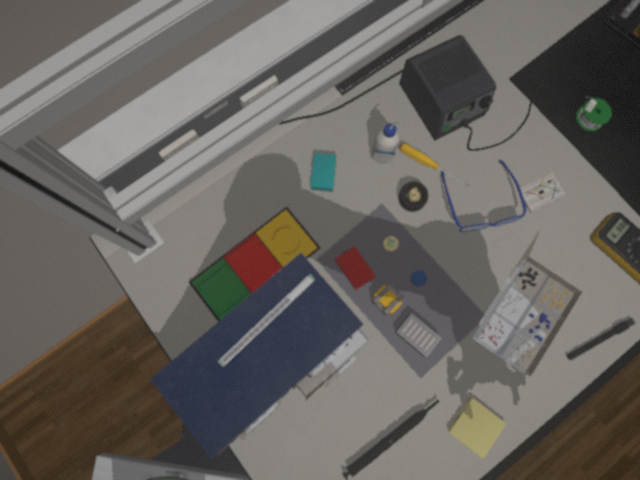

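View pics/wrist0.png

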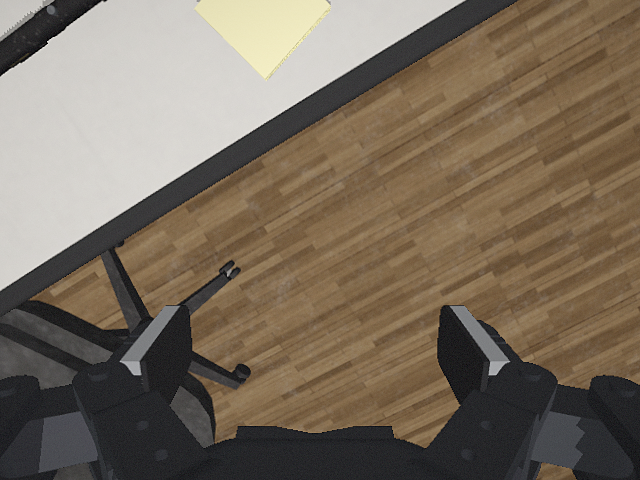

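Scene and top show these (top pixels):
- Tip box (418,334), with pale tips. Possible mix-ups are the red-lidded box (354,268) and the turquoise box (323,171).
- Transformer (388,298), with nothing similar nearby.
- Gold tin (391,243). Possible mix-ups are the blue tin (418,278) and the tape roll (413,195).
- Nests: green (222,290), red (253,262), yellow (286,236).

The wrist view shows only the bench edge.

Run:
```python
from h import *
np.set_printoptions(precision=4,suppress=True)
for n,t,s in [('tip',(418,334),(150,262)),('trafo',(388,298),(209,257)),('gold',(391,243),(259,298)),('blue',(418,278),(197,298)),('redbox',(354,268),(266,257)),('turq',(323,171),(398,290)),('green',(220,291),None),('red',(253,262),(344,210)),('yel',(286,236),(347,239))]:
    z={'tip':.025,'trafo':.03,'gold':.016,'blue':.016,'redbox':.025,'turq':.023}.get(n,.007)
    print(n,'top',atz('top0',[t],z)[0], 'tri',tri([('top0',t),('scene0',s)]) if s else '')
for p in [(257,255),(363,324),(210,457),(152,378)]: print('cab',atz('top0',[p],.182)[0])
for p in [(119,214),(470,0)]: print('rail',atz('top0',[p],.2)[0])
im=cv2.imread('pics/top0.png'); c=cv2.resize(im[200:370,180:460],None,fx=2.8,fy=2.8,interpolation=cv2.INTER_CUBIC); cv2.imwrite('pics/crop.png',c)
```

```text
tip top [ 0.4528 -0.3946  0.025 ] tri [ 0.4525 -0.3965  0.0206]
trafo top [ 0.5107 -0.3311  0.03  ] tri [ 0.5107 -0.3317  0.0278]
gold top [ 0.6193 -0.3262  0.016 ] tri [ 0.62   -0.3266  0.013 ]
blue top [ 0.5586 -0.3854  0.016 ] tri [ 0.5589 -0.3871  0.0113]
redbox top [ 0.5587 -0.2611  0.025 ] tri [ 0.5595 -0.262   0.018 ]
turq top [ 0.7441 -0.1748  0.023 ] tri [ 0.7466 -0.1747  0.0159]
green top [ 0.4807 -0.0131  0.007 ] tri 
red top [ 0.5455 -0.0662  0.007 ] tri [ 0.5433 -0.0688  0.0119]
yel top [ 0.6059 -0.1214  0.007 ] tri [ 0.6037 -0.1239  0.0076]
cab [ 0.5298 -0.1003  0.182 ]
cab [ 0.447  -0.2792  0.182 ]
cab [ 0.2236 -0.0828  0.182 ]
cab [0.3211 0.0246 0.182 ]
rail [0.5602 0.124  0.2   ]
rail [ 1.0337 -0.3957  0.2   ]
```

View pics/crop.png

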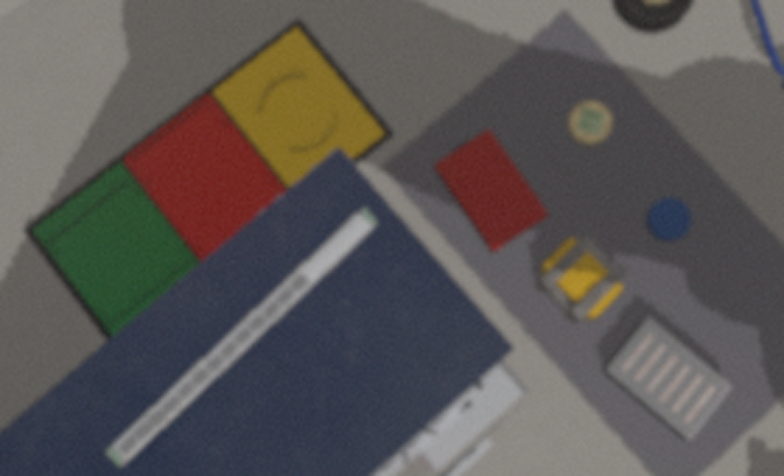

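The crop confirms the tip box at crop (670,378), which is top (419,335): clear lid, pale tips. The gold tin is at crop (591,122). The caddy's long axis runs up to the right.

Run:
```python
from h import *
np.set_printoptions(precision=4,suppress=True)
f=lambda c:(180+c[0]/2.8,200+c[1]/2.8)
def show(n,cs,z):
    p=atz('top0',[f(c) for c in cs],z); print(n,p[:,:2].tolist())
    d=p[1]-p[0]; print(' ang',np.degrees(np.arctan2(d[1],d[0])),np.linalg.norm(d))
show('caddy long',[(28,230),(300,20)],.012); show('caddy short',[(390,135),(300,20)],.012)
show('cab',[(338,150),(512,348)],.182)
show('tip long',[(690,440),(608,370)],.025); show('tip long2',[(733,388),(655,318)],.025)
show('red g/r border',[(122,158),(200,262)],.018); show('r/y',[(210,95),(288,188)],.018)
s=readout.observe(); 
ps=s['tool_rot'][2]; d=np.array([.50,-.36])-s['position'][:2]
print('dx,dy',d@[np.cos(ps),np.sin(ps)],d@[np.sin(ps),-np.cos(ps)])
```

```text
caddy long [[0.4886166715336377, 0.04608409464426899], [0.6630715449963445, -0.11486994896986288]]
 ang -42.694983138231855 0.23736197469398695
caddy short [[0.5899929156537307, -0.189819396017543], [0.6630715449963445, -0.11486994896986288]]
 ang 45.72408055892378 0.10468001566367927
cab [[0.5419581363938911, -0.16812406817711217], [0.4464922619264255, -0.279003016449448]]
 ang -130.72818386478767 0.14631429990885114
tip long [[0.4132046733026393, -0.41443881633963603], [0.45078800635323213, -0.35585131943136405]]
 ang 57.320206632834235 0.06960604655608993
tip long2 [[0.45063327173027423, -0.4393097544873446], [0.48921503318472254, -0.38310908803211463]]
 ang 55.53039887073286 0.06816940095776083
red g/r border [[0.5463584576289152, -0.010035129817916072], [0.4835205262841781, -0.07557037273920775]]
 ang -133.79630745786818 0.09079357730830198
r/y [[0.5989139254276565, -0.062343519491126265], [0.5421334337139021, -0.1263891271142513]]
 ang -131.559022353097 0.08559126179155806
dx,dy 0.3936170088304209 -0.15077036733528842
```

Emit:
drive_tool(
  targets=[
    {"dx":0.2,"dy":-0.08},
    {"dx":0.36,"dy":-0.14},
    {"dx":0.36,"dy":-0.14},
    {"dx":0.36,"dy":-0.14},
    {"dx":0.36,"dy":-0.14},
    {"dx":0.36,"dy":-0.14},
    {"dx":0.36,"dy":-0.14},
    {"dx":0.36,"dy":-0.14},
    {"dx":0.36,"dy":-0.14},
    {"dx":0.36,"dy":-0.14},
    {"dx":0.36,"dy":-0.14},
    {"dx":0.2,"dy":-0.08},
    {"yaw":-0.09},
    {"yaw":-0.09},
    {"yaw":-0.09},
    {"yaw":-0.09},
    {},
    {},
  ],
)

```text
invalid input
```

Run:
```python
from h import *
im=snap('wrist','w1'); s=readout.observe(); print(s['position'],s['tool_rot'],s['clock'],s['qpos'],s['force'])
```

```text
[ 0.15681164 -0.60478837  0.23094443] [-3.14088218e+00  9.56398616e-05  2.53781467e-01] 0.2 [ 1.24679834  0.5217757  -0.03627886  1.59981358  0.02123003  1.02110477
 -0.11277667] [-0.3802777  -0.4045966  -0.45809761]
```

View pics/w1.png

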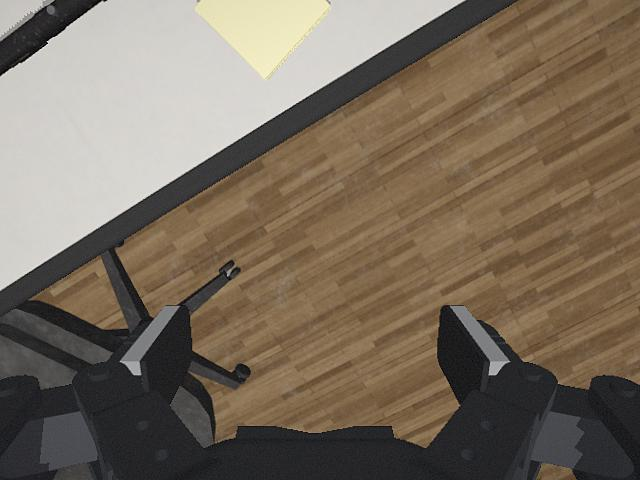

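The move was refused, so the arm is still at its start and the view is unchanged. I'll give all keys in every row.

Emit:
drive_tool(
  targets=[
    {"dx":0.2,"dy":-0.08,"dz":0,"yaw":0,"fingers":0},
    {"dx":0.36,"dy":-0.14,"dz":0,"yaw":0,"fingers":0},
    {"dx":0.36,"dy":-0.14,"dz":0,"yaw":0,"fingers":0},
    {"dx":0.36,"dy":-0.14,"dz":0,"yaw":0,"fingers":0},
    {"dx":0.36,"dy":-0.14,"dz":0,"yaw":0,"fingers":0},
    {"dx":0.36,"dy":-0.14,"dz":0,"yaw":0,"fingers":0},
    {"dx":0.36,"dy":-0.14,"dz":0,"yaw":0,"fingers":0},
    {"dx":0.36,"dy":-0.14,"dz":0,"yaw":0,"fingers":0},
    {"dx":0.36,"dy":-0.14,"dz":0,"yaw":0,"fingers":0},
    {"dx":0.36,"dy":-0.14,"dz":0,"yaw":0,"fingers":0},
    {"dx":0.36,"dy":-0.14,"dz":0,"yaw":0,"fingers":0},
    {"dx":0.2,"dy":-0.08,"dz":0,"yaw":0,"fingers":0},
    {"dx":0,"dy":0,"dz":0,"yaw":-0.09,"fingers":0},
    {"dx":0,"dy":0,"dz":0,"yaw":-0.09,"fingers":0},
    {"dx":0,"dy":0,"dz":0,"yaw":-0.09,"fingers":0},
    {"dx":0,"dy":0,"dz":0,"yaw":-0.09,"fingers":0},
    {"dx":0,"dy":0,"dz":0,"yaw":0,"fingers":0},
    {"dx":0,"dy":0,"dz":0,"yaw":0,"fingers":0},
  ],
  squeeze=40,
)

```text
clock: 2.0
position: [0.5048, -0.3537, 0.2312]
tool_rot: [-3.141, -0.0, 0.815]
force: [0.4, 0.8, 0.5]
grip_width: 0.085
finger_force: 0.0
```

Run:
```python
from h import *
im=snap('wrist','w1'); s=readout.observe(); print(s['position'],s['tool_rot'],s['clock'],s['qpos'])
```

```text
[ 0.50480529 -0.35363521  0.23121333] [-3.14139161e+00 -9.07052575e-07  8.14868585e-01] 2.05 [ 0.68450781  0.51632133 -0.24806703  1.61508985  0.14196238  1.02809755
 -0.36192679]
```

View pics/w1.png

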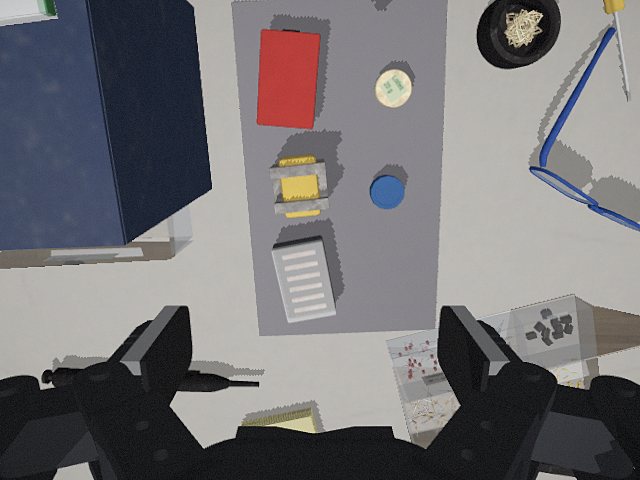

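Run:
```python
from h import *
im=cv2.imread('pics/w1.png')[140:330,235:425]; cv2.imwrite('pics/c2.png',cv2.resize(im,None,fx=3,fy=3,interpolation=cv2.INTER_CUBIC))
```

```text
(no output)
```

View pics/c2.png

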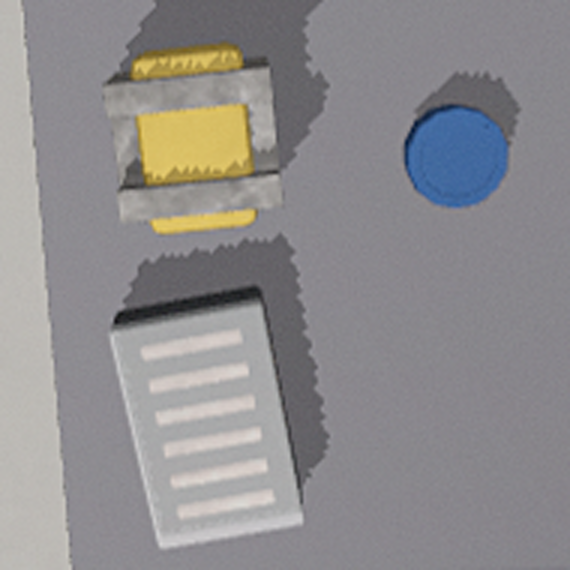

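The crop shows the transformer's core turned about 6°, its flat sides facing image left and right. The tip box has its long side near image-vertical, turned about 12°. The next view should cover both caddy and mat.

Emit:
drive_tool(
  targets=[
    {"dx":0.2,"dy":-0.04,"dz":0,"yaw":0,"fingers":0},
    {"dx":0.35,"dy":-0.07,"dz":0,"yaw":0,"fingers":0},
    {"dx":0.35,"dy":-0.07,"dz":0,"yaw":0,"fingers":0},
    {"dx":0.35,"dy":-0.07,"dz":0,"yaw":0,"fingers":0},
    {"dx":0.35,"dy":-0.07,"dz":0,"yaw":0,"fingers":0},
    {"dx":0.2,"dy":-0.04,"dz":0,"yaw":0,"fingers":0},
    {"dx":0,"dy":0,"dz":0,"yaw":0,"fingers":0},
    {"dx":0,"dy":0,"dz":0,"yaw":0,"fingers":0},
  ],
)

```text
clock: 2.85
position: [0.6015, -0.1974, 0.2312]
tool_rot: [-3.141, 0.0, 0.818]
force: [0.2, -0.4, 0.0]
grip_width: 0.0855
finger_force: 0.0
```

Run:
```python
from h import *
im=snap('wrist','w2'); s=readout.observe(); print(s['position'],s['tool_rot'],s['clock'],s['qpos'])
```

```text
[ 0.60116555 -0.19815772  0.23122564] [3.14150685e+00 6.80536783e-04 8.17054880e-01] 2.9 [ 0.40516154  0.54507324 -0.27150211  1.56750143  0.1615738   1.05139169
 -0.66303863]
```

View pics/w2.png

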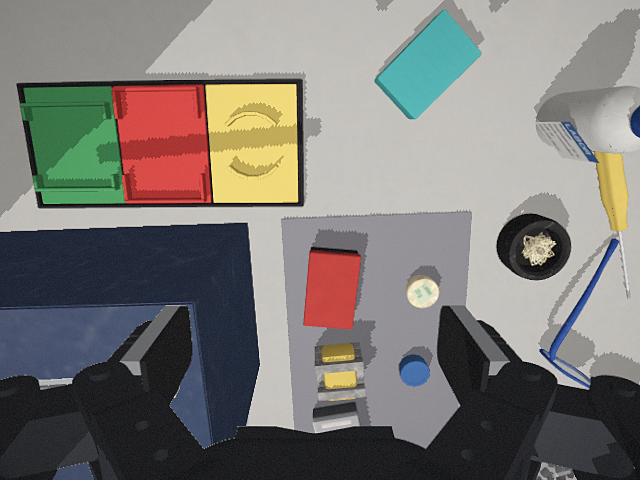

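The view shows the nests at green (72,140), red (163,143) and yellow (254,143), caddy corners (18,84), (302,79), (302,206) and (38,206). The gold tin is at (424,291), the blue tin at (415,370), the red box at (332,290), and the transformer and tip box are partly hidden below. The cabinet's edge is just under the caddy.

Run:
```python
from h import *
np.set_printoptions(precision=4,suppress=True)
def mask(fn,f):
    im=cv2.imread(f'pics/{fn}.png'); h=cv2.cvtColor(im,cv2.COLOR_BGR2HSV); m=f(h).astype(np.uint8)
    n,l,st,c=cv2.connectedComponentsWithStats(m); return n,l,st,c
def comp(fn,f,pt):
    n,l,st,c=mask(fn,f); i=l[pt[1],pt[0]]; ys,xs=np.where(l==i); r=cv2.minAreaRect(np.c_[xs,ys].astype(np.float32)); return st[i],c[i],r
# caddy
for z in (.010,.018):
    p=atz('w2',[(18,84),(302,79),(302,206),(38,206)],z)[:,:2]
    print('caddy',z,p.tolist(),p.mean(0),[np.linalg.norm(p[i]-p[i-1]).round(4) for i in range(4)],[np.degrees(np.arctan2(*(p[i]-p[i-1])[::-1])).round(1) for i in range(4)])
p=atz('w2',[(112,85),(127,205),(211,204),(206,84)],.016)[:,:2];print('red nest',p.tolist(),p.mean(0))
g=lambda h:(h[...,1]>120)&(h[...,2]>40)
for fn,pts in (('w1',[(400,88),(289,80),(300,187),(387,191)]),('w2',[(72,110),(163,110),(230,95),(332,290),(415,370)])):
    for q in pts: 
        try:
            fh=(lambda hue:(lambda h:g(h)&(abs(h[...,0].astype(int)-hue)<8)))
            im=cv2.cvtColor(cv2.imread(f'pics/{fn}.png'),cv2.COLOR_BGR2HSV); print(fn,q,im[q[1],q[0]],*comp(fn,fh(int(im[q[1],q[0],0])),q)[1:])
        except Exception as e: print(e)
print('gold tri',tri([('w1',(394,88)),('w2',(424,291))]),'top',tri([('w1',(394,88)),('w2',(424,291)),('top0',(391,243)),('scene0',(259,298))]))
print('blue tri',tri([('w1',(387,191)),('w2',(415,370))]))
c=lambda x,y:(235+x/3,140+y/3)
B=[c(110,83),c(270,67),c(282,203),c(122,220)]
p=atz('w1',B,.038);print('trafo',p[:,:2].tolist(),p[:,:2].mean(0))
for a,b in((0,1),(3,2),(3,0),(2,1)): d=p[b]-p[a];print(np.linalg.norm(d),np.degrees(np.arctan2(d[1],d[0])))
B=[c(110,328),c(260,298),c(302,522),c(160,548)]
p=atz('w1',B,.025);print('tip',p[:,:2].tolist(),p[:,:2].mean(0))
for a,b in((0,1),(3,2),(3,0),(2,1)): d=p[b]-p[a];print(np.linalg.norm(d),np.degrees(np.arctan2(d[1],d[0])))
print('cab top edge',atz('w2',[(248,224),(0,233)],.182))
print('trafo tri', tri([('w1',c(282,203)),('w2',(364,393))]), 'tip corner', tri([('w1',c(260,298)),('w2',(359,403))]))
```

```text
caddy 0.01 [[0.4907234077542797, 0.045604745925824086], [0.6646266039337551, -0.11533030250139671], [0.591719077422702, -0.19184655061447795], [0.4195021917242792, -0.029469463705313836]] [ 0.5416 -0.0728] [np.float64(0.1035), np.float64(0.2369), np.float64(0.1057), np.float64(0.2367)] [np.float64(46.5), np.float64(-42.8), np.float64(-133.6), np.float64(136.7)]
caddy 0.018 [[0.49419780016470677, 0.04134478526197663], [0.6642569100132316, -0.1160328344726084], [0.5929609860042702, -0.19085771020192072], [0.42455091116853516, -0.03206992788266702]] [ 0.544  -0.0744] [np.float64(0.1012), np.float64(0.2317), np.float64(0.1034), np.float64(0.2315)] [np.float64(46.5), np.float64(-42.8), np.float64(-133.6), np.float64(136.7)]
red nest [[0.54916878233505, -0.012705681585994832], [0.4819362624541, -0.08563335692775371], [0.5362584725809278, -0.13564256566104452], [0.6053028619512986, -0.06530694963657674]] [ 0.5432 -0.0748]
w1 (400, 88) [ 53  49 173] [319.5 239.5] ((319.5, 239.5), (479.0, 639.0), 90.0)
w1 (289, 80) [  1 171 183] [287.4053  78.2753] ((286.817626953125, 78.3705825805664), (58.9
[... 1208 characters left out ...]
2593579954, -0.3341715503419474]] [ 0.5086 -0.3331]
0.04260378887870505 -37.74106423173612
0.04388488555748729 -37.20991351784347
0.03716760738633431 50.15121636817316
0.036735744875692075 52.122070868561245
tip [[0.45164874911060243, -0.3556973912555139], [0.48950669838127836, -0.3790200625434515], [0.450449328117289, -0.4394969002803154], [0.4129499387871097, -0.4160569449003149]] [ 0.4511 -0.3976]
0.044465394623080315 -31.635454990315747
0.04422257012378155 -32.00850023403739
0.0716998858900994 57.33452014030689
0.07199254179836496 57.144670784086145
cab top edge [[ 0.594  -0.1594  0.182 ]
 [ 0.5036 -0.0804  0.182 ]]
trafo tri [ 0.5132 -0.3617  0.0302] tip corner [ 0.4866 -0.3856 -0.0009]
```

Emit:
drive_tool(
  targets=[
    {"dx":-0.1,"dy":0.13,"dz":0,"yaw":0,"fingers":0.4},
    {"dx":-0.24,"dy":0.3,"dz":0,"yaw":0,"fingers":0.4},
    {"dx":-0.24,"dy":0.3,"dz":0.2,"yaw":0,"fingers":0.4},
    {"dx":-0.23,"dy":0.28,"dz":0.35,"yaw":0,"fingers":0.4},
    {"dx":0,"dy":0,"dz":0.35,"yaw":0,"fingers":0.4},
    {"dx":0,"dy":0,"dz":0.35,"yaw":0,"fingers":0.4},
    {"dx":0,"dy":0,"dz":0.25,"yaw":0,"fingers":0.4},
    {"dx":0,"dy":0,"dz":0,"yaw":0,"fingers":0.4},
    {"dx":0,"dy":0,"dz":0,"yaw":0,"fingers":0.4},
  ],
)

```text
clock: 3.8
position: [0.6197, -0.3267, 0.0822]
tool_rot: [3.141, 0.0, 0.818]
force: [0.8, 0.5, 0.7]
grip_width: 0.0513
finger_force: 0.0
```

Run:
```python
from h import *
im=snap('wrist','g1'); s=readout.observe(); print(s['position'],s['tool_rot'],s['clock'],s['grip_width'])
print(proj('g1',[[.619,-.3265,.016],s['position']]))
c=cv2.HoughCircles(cv2.medianBlur(cv2.cvtColor(im,cv2.COLOR_BGR2GRAY),3),cv2.HOUGH_GRADIENT,1,60,param1=80,param2=25,minRadius=20,maxRadius=50)
for q in (c[0] if c is not None else []): print(q,atz('g1',[q[:2]],.016))
print('cab base',atz('w2',[(248,224),(0,233)],0)); cv2.imwrite('pics/g1c.png',im[150:400,150:490])
```

```text
[ 0.62032207 -0.32666089  0.08311459] [ 3.13980675e+00 -2.02189298e-04  8.17926796e-01] 3.85 0.050935483568647605
[[313.45380579 258.93308723]
 [316.34663395 314.42870937]]
[512.5 183.5  42.7] [[ 0.71907085 -0.36594374  0.016     ]]
[312.5 259.5  26.8] [[ 0.61842213 -0.32638577  0.016     ]]
[311.5 391.5  25.2] [[ 0.56284251 -0.38461278  0.016     ]]
cab base [[ 0.54240613 -0.17125305  0.        ]
 [ 0.36525093 -0.01642037  0.        ]]
```

View pics/g1c.png

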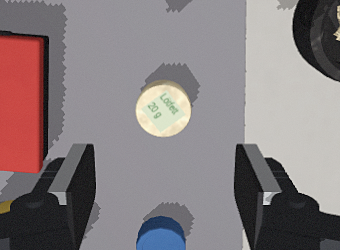

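The tin sits centred between the fingers at crop (163,108), with the blue tin lower down at (161,242), clear of the fingers.

Emit:
drive_tool(
  targets=[
    {"dx":-0.01,"dy":-0.01,"dz":0.3,"yaw":0,"fingers":0.4},
    {"dx":0,"dy":0,"dz":0.3,"yaw":0,"fingers":0.4},
    {"dx":0,"dy":0,"dz":0.17,"yaw":0,"fingers":0.4},
    {"dx":0,"dy":0,"dz":0,"yaw":0,"fingers":0.4},
    {"dx":0,"dy":0,"dz":0,"yaw":0,"fingers":1},
    {"dx":0,"dy":0,"dz":0,"yaw":0,"fingers":1},
    {"dx":0,"dy":0,"dz":0,"yaw":0,"fingers":1},
    {"dx":0,"dy":0,"dz":0,"yaw":0,"fingers":1},
    {"dx":0,"dy":0,"dz":0,"yaw":0,"fingers":1},
  ],
  squeeze=30,
)

```text
clock: 4.75
position: [0.6196, -0.3259, 0.0066]
tool_rot: [3.139, -0.001, 0.819]
force: [0.1, 0.9, 7.5]
grip_width: 0.0282
finger_force: 29.5
```

Emit:
drive_tool(
  targets=[
    {"dx":0,"dy":0,"dz":-0.2,"yaw":0,"fingers":1},
    {"dx":0,"dy":0,"dz":-0.4,"yaw":0,"fingers":1},
    {"dx":0,"dy":0,"dz":-0.4,"yaw":0,"fingers":1},
    {"dx":0,"dy":0,"dz":-0.4,"yaw":0,"fingers":1},
    {"dx":0,"dy":0,"dz":-0.4,"yaw":0,"fingers":1},
    {"dx":0.1,"dy":-0.12,"dz":-0.2,"yaw":0,"fingers":1},
    {"dx":0.28,"dy":-0.32,"dz":0,"yaw":0,"fingers":1},
    {"dx":0.28,"dy":-0.32,"dz":0,"yaw":0,"fingers":1},
    {"dx":0.28,"dy":-0.32,"dz":0,"yaw":0,"fingers":1},
    {"dx":0.27,"dy":-0.32,"dz":0,"yaw":0,"fingers":1},
    {"dx":0.1,"dy":-0.13,"dz":0,"yaw":0,"fingers":1},
    {"dx":0,"dy":0,"dz":0.4,"yaw":0,"fingers":1},
    {"dx":0,"dy":0,"dz":0.4,"yaw":0,"fingers":1},
    {"dx":0,"dy":0,"dz":0.4,"yaw":0,"fingers":1},
    {"dx":0,"dy":0,"dz":0,"yaw":0,"fingers":1},
    {"dx":0,"dy":0,"dz":0,"yaw":0,"fingers":1},
  ],
)

```text
clock: 6.35
position: [0.5967, -0.1255, 0.0863]
tool_rot: [3.141, -0.0, 0.819]
force: [-0.7, -0.1, 0.7]
grip_width: 0.0286
finger_force: 29.8
```

Run:
```python
from h import *
im=snap('wrist','g2'); s=readout.observe(); print(s['position'],s['tool_rot'],s['clock'],s['grip_width'],s['force'])
print(proj('g2',[[.5977,-.1254,.018],s['position']])); cv2.imwrite('pics/g2c.png',im[0:400,50:600])
```

```text
[ 0.59737993 -0.1255801   0.08710045] [ 3.13943502e+00 -1.33175961e-03  8.18915218e-01] 6.4 0.028184831344710858 [ 0.54862207 -0.10356679  0.31484124]
[[315.96703927 255.88421508]
 [316.77929057 314.55544957]]
```

View pics/g2c.png

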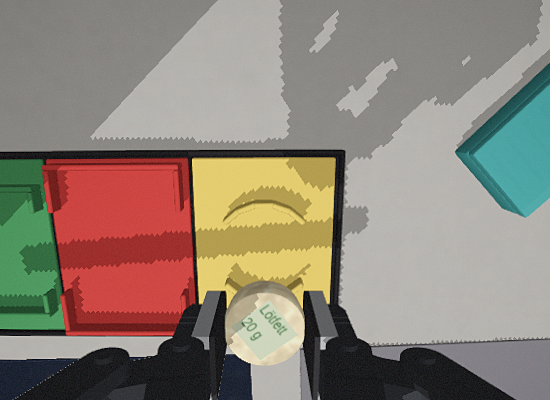

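The tin is held level between the pads at crop (264,323). The yellow nest spans crop columns 192–337 with its top edge at row 157, and its ring is centred near column 264.

Run:
```python
from h import *
np.set_printoptions(precision=4,suppress=True)
ex=np.array([np.cos(np.radians(-42.8)),np.sin(np.radians(-42.8))]); ey=np.array([-ex[1],ex[0]])
for z in(.007,.012):
    p=atz('g2',[(242,157),(387,158),(95,159),(394,151),(246,290),(382,290)],z)[:,:2]
    d=p[1]-p[0]; print(z,p.tolist(),'w',np.linalg.norm(d),np.degrees(np.arctan2(d[1],d[0])))
    print(' yel centre',(p[0]+p[1])/2-.05*ey, 'from caddy corner', p[3]-.052*ey-.039*ex-.002*ex,'mid low',(p[4]+p[5])/2, 'red c',(p[0]+p[2])/2-.05*ey)
    print(' pos along ex rel (.5977,-.1254):',((p-[.5977,-.1254])@ex), (p-[.5977,-.1254])@ey)
```

```text
0.007 [[0.604117568051895, -0.062163793962410674], [0.6589534059581169, -0.11420485738526424], [0.5470188332790725, -0.009615359186878406], [0.6639566908533991, -0.11395896091507718], [0.5523430230128608, -0.11573042650739876], [0.6088233816857485, -0.16868306749400147]] w 0.07559921561139979 -43.502087007094985
 yel centre [ 0.5976 -0.1249] from caddy corner [ 0.5985 -0.1243] mid low [ 0.5806 -0.1422] red c [ 0.5416 -0.0726]
 pos along ex rel (.5977,-.1254): [-0.0383  0.0373 -0.1159  0.0408 -0.0398  0.0376] [ 0.0508  0.0498  0.0505  0.0534 -0.0237 -0.0242]
0.012 [[0.6049998201686213, -0.06245825826473364], [0.6585898191020636, -0.11331697839763936], [0.5491983360952054, -0.011103693967006167], [0.6634794322171294, -0.11307666855505799], [0.554401563273809, -0.11480788745911658], [0.6095987203997159, -0.16655747463325563]] w 0.07388164453532133 -43.50208700709497
 yel centre [ 0.5978 -0.1246] from caddy corner [ 0.5981 -0.1234] mid low [ 0.582  -0.1407] red c [ 0.5431 -0.0735]
 pos along ex rel (.5977,-.1254): [-0.0374  0.0365 -0.1132  0.0399 -0.039   0.0367] [ 0.0511  0.0502  0.0509  0.0537 -0.0216 -0.0221]
```

Emit:
drive_tool(
  targets=[
    {"dx":0,"dy":0,"dz":0.3,"yaw":0,"fingers":1},
    {"dx":0,"dy":0,"dz":0.25,"yaw":0,"fingers":1},
    {"dx":0,"dy":0,"dz":0.14,"yaw":0,"fingers":1},
    {"dx":0,"dy":0,"dz":0.05,"yaw":0,"fingers":1},
    {"dx":0,"dy":0,"dz":0,"yaw":0,"fingers":1},
    {"dx":0,"dy":0,"dz":0,"yaw":0,"fingers":1},
  ],
)

```text
clock: 7.0
position: [0.5971, -0.1254, 0.012]
tool_rot: [3.14, -0.001, 0.819]
force: [-0.0, 0.2, -0.1]
grip_width: 0.028
finger_force: 32.5
```

Emit:
drive_tool(
  targets=[
    {"dx":0,"dy":0,"dz":0,"yaw":0,"fingers":0.5},
    {"dx":0,"dy":0,"dz":0,"yaw":0,"fingers":0.5},
    {"dx":0,"dy":0,"dz":-0.1,"yaw":0,"fingers":0.5},
    {"dx":0,"dy":0,"dz":-0.3,"yaw":0,"fingers":0.5},
    {"dx":0,"dy":0,"dz":-0.45,"yaw":0,"fingers":0.5},
    {"dx":0,"dy":0,"dz":-0.45,"yaw":0,"fingers":0.27},
    {"dx":0,"dy":0,"dz":-0.45,"yaw":0,"fingers":0.27},
    {"dx":-0.1,"dy":0.04,"dz":-0.42,"yaw":0,"fingers":0.27},
    {"dx":-0.35,"dy":0.13,"dz":0,"yaw":0,"fingers":0.27},
    {"dx":-0.35,"dy":0.13,"dz":0,"yaw":0,"fingers":0.27},
    {"dx":-0.35,"dy":0.13,"dz":0,"yaw":0,"fingers":0.27},
    {"dx":-0.35,"dy":0.13,"dz":0,"yaw":0,"fingers":0.27},
    {"dx":-0.35,"dy":0.13,"dz":0,"yaw":0,"fingers":0.27},
    {"dx":-0.26,"dy":0.09,"dz":0.2,"yaw":-0.062,"fingers":0.27},
    {"dx":0,"dy":0,"dz":0.4,"yaw":0,"fingers":0.27},
    {"dx":0,"dy":0,"dz":0.4,"yaw":0,"fingers":0.27},
    {"dx":0,"dy":0,"dz":0.25,"yaw":0,"fingers":0.27},
    {"dx":0,"dy":0,"dz":0,"yaw":0,"fingers":0.27},
    {"dx":0,"dy":0,"dz":0,"yaw":0,"fingers":0.27},
  ],
)

```text
clock: 8.9
position: [0.5095, -0.3327, 0.1038]
tool_rot: [3.141, -0.0, 0.917]
force: [-1.3, 0.4, 0.6]
grip_width: 0.0624
finger_force: 0.0
```

Run:
```python
from h import *
im=snap('wrist','t1'); s=readout.observe(); print(s['position'],s['tool_rot'],s['clock'],s['grip_width'],s['force'])
snap('top','top1'); cv2.imwrite('pics/t1c.png',cv2.resize(im[100:400,150:490],None,fx=1.7,fy=1.7))
```

```text
[ 0.5099349  -0.33297158  0.10444718] [ 3.13963578e+00 -2.77912323e-04  9.16651096e-01] 8.95 0.06219137057523661 [ 0.18903312 -0.68038408  0.67622014]
```

View pics/t1c.png

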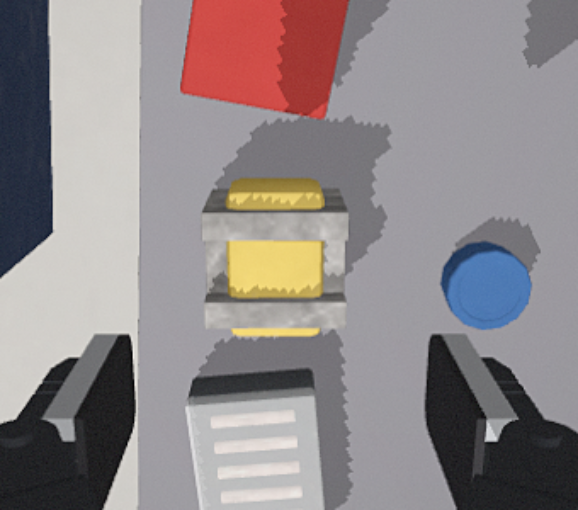

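The transformer is square to the fingers at crop (276,268). The blue tin at (486,285) is outside the right finger.

Run:
```python
from h import *
B=np.array([(203,210),(348,208),(345,328),(206,328)])/1.7+[150,100]
p=atz('t1',B,.038)[:,:2]; c=p.mean(0); ps=.9167
d=c-[.5099,-.3330]; print(c,'dx',d@[np.cos(ps),np.sin(ps)],'dy',d@[np.sin(ps),-np.cos(ps)])
for a,b in((0,1),(3,2)): d=p[b]-p[a];print(np.linalg.norm(d),np.degrees(np.arctan2(d[1],d[0])))
```

```text
[ 0.50831755 -0.33188708] dx -7.961549489588092e-05 dy -0.001932977816234613
0.04349574656755062 -36.719406197722
0.043763491113326 -37.54813575376534
```

Emit:
drive_tool(
  targets=[
    {"dx":0,"dy":-0.02,"dz":0.35,"yaw":0,"fingers":0.27},
    {"dx":0,"dy":0,"dz":0.35,"yaw":0,"fingers":0.27},
    {"dx":0,"dy":0,"dz":0.24,"yaw":0,"fingers":0.27},
    {"dx":0,"dy":0,"dz":0,"yaw":0,"fingers":0.27},
    {"dx":0,"dy":0,"dz":0,"yaw":0,"fingers":1},
    {"dx":0,"dy":0,"dz":0,"yaw":0,"fingers":1},
    {"dx":0,"dy":0,"dz":0,"yaw":0,"fingers":1},
    {"dx":0,"dy":0,"dz":0,"yaw":0,"fingers":1},
    {"dx":0,"dy":0,"dz":-0.1,"yaw":0,"fingers":1},
    {"dx":0,"dy":0,"dz":-0.2,"yaw":0,"fingers":1},
    {"dx":0,"dy":0,"dz":0,"yaw":0,"fingers":1},
  ],
  squeeze=60,
)

```text
clock: 10.1
position: [0.509, -0.3323, 0.0418]
tool_rot: [3.137, -0.001, 0.916]
force: [1.1, 0.2, -2.6]
grip_width: 0.0439
finger_force: 62.9
```

Emit:
drive_tool(
  targets=[
    {"dx":0,"dy":0,"dz":-0.3,"yaw":0,"fingers":1},
    {"dx":0,"dy":0,"dz":-0.4,"yaw":0,"fingers":1},
    {"dx":0,"dy":0,"dz":-0.4,"yaw":0,"fingers":1},
    {"dx":0,"dy":0,"dz":-0.4,"yaw":0,"fingers":1},
    {"dx":0,"dy":0,"dz":-0.4,"yaw":0,"fingers":1},
    {"dx":0,"dy":0,"dz":-0.35,"yaw":0.062,"fingers":1},
    {"dx":0.1,"dy":-0.11,"dz":0,"yaw":0,"fingers":1},
    {"dx":0.25,"dy":-0.275,"dz":0,"yaw":0,"fingers":1},
    {"dx":0.25,"dy":-0.275,"dz":0,"yaw":0,"fingers":1},
    {"dx":0.25,"dy":-0.275,"dz":0,"yaw":0,"fingers":1},
    {"dx":0.25,"dy":-0.275,"dz":0,"yaw":0,"fingers":1},
    {"dx":0.25,"dy":-0.275,"dz":0,"yaw":0,"fingers":1},
    {"dx":0.25,"dy":-0.275,"dz":0,"yaw":0,"fingers":1},
    {"dx":0.25,"dy":-0.275,"dz":0,"yaw":0,"fingers":1},
    {"dx":0.25,"dy":-0.275,"dz":0,"yaw":0,"fingers":1},
    {"dx":0,"dy":0,"dz":0,"yaw":0,"fingers":1},
    {"dx":0,"dy":0,"dz":0,"yaw":0,"fingers":1},
  ],
)

```text
clock: 11.8
position: [0.4817, -0.0195, 0.2632]
tool_rot: [-3.141, 0.0, 0.822]
force: [0.2, -1.2, -3.8]
grip_width: 0.0435
finger_force: 63.7
```

Emit:
drive_tool(
  targets=[
    {"dx":0.01,"dy":0.01,"dz":0.2,"yaw":0,"fingers":1},
    {"dx":0,"dy":0,"dz":0.4,"yaw":0,"fingers":1},
    {"dx":0,"dy":0,"dz":0.4,"yaw":0,"fingers":1},
    {"dx":0,"dy":0,"dz":0.4,"yaw":0,"fingers":1},
    {"dx":0,"dy":0,"dz":0.4,"yaw":0,"fingers":1},
    {"dx":0,"dy":0,"dz":0.3,"yaw":0,"fingers":1},
    {"dx":0,"dy":0,"dz":0.1,"yaw":0,"fingers":1},
    {"dx":0,"dy":0,"dz":0,"yaw":0,"fingers":1},
    {"dx":0,"dy":0,"dz":0,"yaw":0,"fingers":1},
  ],
)

```text
clock: 12.7
position: [0.4842, -0.0205, 0.0446]
tool_rot: [3.141, -0.001, 0.819]
force: [-0.3, -0.4, -2.3]
grip_width: 0.0436
finger_force: 63.5
```

Emit:
drive_tool(
  targets=[
    {"dx":0,"dy":0,"dz":0.15,"yaw":0,"fingers":1},
    {"dx":0,"dy":0,"dz":0.08,"yaw":0,"fingers":1},
    {"dx":0,"dy":0,"dz":0.04,"yaw":0,"fingers":1},
    {"dx":0,"dy":0,"dz":0,"yaw":0,"fingers":1},
    {"dx":0,"dy":0,"dz":0,"yaw":0,"fingers":1},
  ],
)

```text
clock: 13.2
position: [0.4838, -0.0202, 0.0171]
tool_rot: [3.141, -0.0, 0.819]
force: [0.4, -0.2, -2.8]
grip_width: 0.0438
finger_force: 63.6
```

Emit:
drive_tool(
  targets=[
    {"dx":0,"dy":0,"dz":0.01,"yaw":0,"fingers":1},
    {"dx":0,"dy":0,"dz":0,"yaw":0,"fingers":0.3},
    {"dx":0,"dy":0,"dz":0,"yaw":0,"fingers":0.3},
    {"dx":0,"dy":0,"dz":0,"yaw":0,"fingers":0.3},
    {"dx":0,"dy":0,"dz":-0.15,"yaw":0,"fingers":0.3},
    {"dx":0,"dy":0,"dz":-0.4,"yaw":0,"fingers":0.3},
    {"dx":0,"dy":0,"dz":-0.4,"yaw":0,"fingers":0.3},
    {"dx":0,"dy":0,"dz":-0.4,"yaw":0,"fingers":0.3},
    {"dx":0,"dy":0,"dz":-0.4,"yaw":0,"fingers":0.3},
    {"dx":0,"dy":0,"dz":-0.4,"yaw":0,"fingers":0.3},
    {"dx":0,"dy":0,"dz":-0.25,"yaw":0,"fingers":0.3},
    {"dx":0,"dy":0,"dz":0,"yaw":0,"fingers":0.3},
  ],
)

```text
clock: 14.4
position: [0.4849, -0.0202, 0.2588]
tool_rot: [3.137, -0.003, 0.819]
force: [0.3, 0.2, 0.2]
grip_width: 0.0591
finger_force: 0.0
```

Emit:
drive_tool(
  targets=[
    {"dx":-0.1,"dy":0.08,"dz":0,"yaw":0,"fingers":0.27},
    {"dx":-0.3,"dy":0.237,"dz":0,"yaw":0,"fingers":0.27},
    {"dx":-0.3,"dy":0.237,"dz":0,"yaw":0,"fingers":0.27},
    {"dx":-0.3,"dy":0.237,"dz":0,"yaw":0,"fingers":0.27},
    {"dx":-0.3,"dy":0.237,"dz":0,"yaw":0,"fingers":0.27},
    {"dx":-0.3,"dy":0.237,"dz":0,"yaw":0,"fingers":0.27},
    {"dx":-0.3,"dy":0.237,"dz":0,"yaw":0,"fingers":0.27},
    {"dx":-0.3,"dy":0.237,"dz":0,"yaw":0,"fingers":0.27},
    {"dx":-0.3,"dy":0.237,"dz":0,"yaw":0,"fingers":0.27},
    {"dx":-0.3,"dy":0.237,"dz":0,"yaw":0,"fingers":0.27},
    {"dx":-0.16,"dy":0.12,"dz":0,"yaw":-0.06,"fingers":0.27},
    {"dx":0,"dy":0,"dz":0.2,"yaw":-0.06,"fingers":0.27},
    {"dx":0,"dy":0,"dz":0.4,"yaw":0,"fingers":0.27},
    {"dx":0,"dy":0,"dz":0.4,"yaw":0,"fingers":0.27},
    {"dx":0,"dy":0,"dz":0.4,"yaw":0,"fingers":0.27},
    {"dx":0,"dy":0,"dz":0.2,"yaw":0,"fingers":0.27},
    {"dx":0,"dy":0,"dz":0,"yaw":0,"fingers":0.27},
    {"dx":0,"dy":0,"dz":0,"yaw":0,"fingers":0.27},
  ],
)

```text
clock: 16.2
position: [0.4514, -0.396, 0.0953]
tool_rot: [-3.14, 0.0, 1.008]
force: [-0.3, 0.0, -0.1]
grip_width: 0.062
finger_force: 0.0
```

Run:
```python
from h import *
im=snap('wrist','b1'); s=readout.observe(); print(s['position'],s['tool_rot'],s['clock'],s['grip_width'],s['force'])
cv2.imwrite('pics/b1c.png',cv2.resize(im[100:440,150:490],None,fx=1.7,fy=1.7))
```

```text
[ 0.4518512  -0.39628545  0.09616389] [3.14119790e+00 1.86011854e-04 1.00745933e+00] 16.25 0.06207819938244663 [-0.01027784 -1.01480464 -0.22269366]
```

View pics/b1c.png

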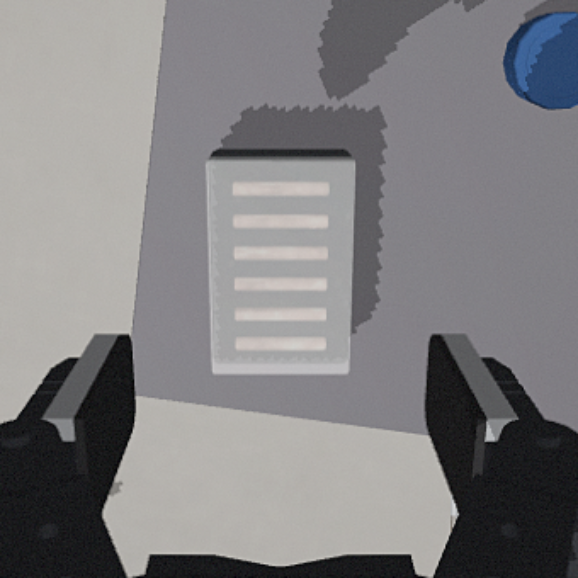

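The box is aligned and centred between the fingers (crop top face (208,158)–(350,374)); blue tin out of the way at (555,60).

Run:
```python
from h import *
p=atz('b1',np.array([(208,158),(355,158),(350,374),(213,374)])/1.7+[150,100],.025)[:,:2]; c=p.mean(0); ps=1.0075
d=c-[.4518,-.3963]; print(c,'dx',d@[np.cos(ps),np.sin(ps)],'dy',d@[np.sin(ps),-np.cos(ps)])
```

```text
[ 0.45063218 -0.39768111] dx -0.001791317337932929 dy -0.0002499055046517774
```

Emit:
drive_tool(
  targets=[
    {"dx":-0.02,"dy":0,"dz":0.35,"yaw":0,"fingers":0.27},
    {"dx":0,"dy":0,"dz":0.35,"yaw":0,"fingers":0.27},
    {"dx":0,"dy":0,"dz":0.18,"yaw":0,"fingers":0.27},
    {"dx":0,"dy":0,"dz":0,"yaw":0,"fingers":0.27},
    {"dx":0,"dy":0,"dz":0,"yaw":0,"fingers":1},
    {"dx":0,"dy":0,"dz":0,"yaw":0,"fingers":1},
    {"dx":0,"dy":0,"dz":0,"yaw":0,"fingers":1},
    {"dx":0,"dy":0,"dz":0,"yaw":0,"fingers":1},
    {"dx":0,"dy":0,"dz":-0.1,"yaw":0,"fingers":1},
    {"dx":0,"dy":0,"dz":-0.2,"yaw":0,"fingers":1},
    {"dx":0,"dy":0,"dz":0,"yaw":0,"fingers":1},
  ],
  squeeze=40,
)

```text
clock: 17.35
position: [0.4521, -0.3985, 0.0408]
tool_rot: [3.138, 0.0, 1.007]
force: [-0.2, -0.2, -1.2]
grip_width: 0.0452
finger_force: 41.1
```

Emit:
drive_tool(
  targets=[
    {"dx":0,"dy":0,"dz":-0.3,"yaw":0,"fingers":1},
    {"dx":0,"dy":0,"dz":-0.4,"yaw":0,"fingers":1},
    {"dx":0,"dy":0,"dz":-0.4,"yaw":0,"fingers":1},
    {"dx":0,"dy":0,"dz":-0.4,"yaw":0,"fingers":1},
    {"dx":0,"dy":0,"dz":-0.4,"yaw":0.06,"fingers":1},
    {"dx":0,"dy":0,"dz":-0.35,"yaw":0.06,"fingers":1},
    {"dx":0.1,"dy":-0.05,"dz":0,"yaw":0,"fingers":1},
    {"dx":0.32,"dy":-0.17,"dz":0,"yaw":0,"fingers":1},
    {"dx":0.32,"dy":-0.17,"dz":0,"yaw":0,"fingers":1},
    {"dx":0.32,"dy":-0.17,"dz":0,"yaw":0,"fingers":1},
    {"dx":0.32,"dy":-0.17,"dz":0,"yaw":0,"fingers":1},
    {"dx":0.32,"dy":-0.17,"dz":0,"yaw":0,"fingers":1},
    {"dx":0.32,"dy":-0.17,"dz":0,"yaw":0,"fingers":1},
    {"dx":0.32,"dy":-0.17,"dz":0,"yaw":0,"fingers":1},
    {"dx":0.32,"dy":-0.17,"dz":0,"yaw":0,"fingers":1},
    {"dx":0.32,"dy":-0.17,"dz":0,"yaw":0,"fingers":1},
    {"dx":0,"dy":0,"dz":0,"yaw":0,"fingers":1},
    {"dx":0,"dy":0,"dz":0,"yaw":0,"fingers":1},
  ],
)

```text
clock: 19.15
position: [0.5387, -0.0711, 0.2624]
tool_rot: [-3.141, 0.0, 0.822]
force: [-0.2, -0.5, -0.7]
grip_width: 0.0447
finger_force: 41.4
```

Emit:
drive_tool(
  targets=[
    {"dx":0.01,"dy":0.025,"dz":0.2,"yaw":0,"fingers":1},
    {"dx":0,"dy":0,"dz":0.4,"yaw":0,"fingers":1},
    {"dx":0,"dy":0,"dz":0.4,"yaw":0,"fingers":1},
    {"dx":0,"dy":0,"dz":0.4,"yaw":0,"fingers":1},
    {"dx":0,"dy":0,"dz":0.4,"yaw":0,"fingers":1},
    {"dx":0,"dy":0,"dz":0.3,"yaw":0,"fingers":1},
    {"dx":0,"dy":0,"dz":0.1,"yaw":0,"fingers":1},
    {"dx":0,"dy":0,"dz":0,"yaw":0,"fingers":1},
    {"dx":0,"dy":0,"dz":0,"yaw":0,"fingers":1},
  ],
)

```text
clock: 20.05
position: [0.542, -0.0733, 0.0438]
tool_rot: [3.14, -0.001, 0.819]
force: [-0.3, -0.3, 0.1]
grip_width: 0.0449
finger_force: 41.4
```

Emit:
drive_tool(
  targets=[
    {"dx":0,"dy":0,"dz":0.15,"yaw":0,"fingers":1},
    {"dx":0,"dy":0,"dz":0.1,"yaw":0,"fingers":1},
    {"dx":0,"dy":0,"dz":0.04,"yaw":0,"fingers":1},
    {"dx":0,"dy":0,"dz":0,"yaw":0,"fingers":1},
    {"dx":0,"dy":0,"dz":0,"yaw":0,"fingers":1},
  ],
)

```text
clock: 20.55
position: [0.5414, -0.0728, 0.0135]
tool_rot: [-3.142, 0.0, 0.819]
force: [-0.5, -0.5, 0.3]
grip_width: 0.045
finger_force: 43.1
```

Touching down; now release, rise to about 0.25, and look back at the caddy.

Emit:
drive_tool(
  targets=[
    {"dx":0,"dy":0,"dz":0,"yaw":0,"fingers":0.34},
    {"dx":0,"dy":0,"dz":0,"yaw":0,"fingers":0.34},
    {"dx":0,"dy":0,"dz":0,"yaw":0,"fingers":0.34},
    {"dx":0,"dy":0,"dz":-0.15,"yaw":0,"fingers":0.34},
    {"dx":0,"dy":0,"dz":-0.4,"yaw":0,"fingers":0.34},
    {"dx":0,"dy":0,"dz":-0.4,"yaw":0,"fingers":0.34},
    {"dx":0,"dy":0,"dz":-0.4,"yaw":0,"fingers":0.34},
    {"dx":0,"dy":0,"dz":-0.4,"yaw":0,"fingers":0.34},
    {"dx":0,"dy":0,"dz":-0.4,"yaw":0,"fingers":0.34},
    {"dx":-0.3,"dy":0,"dz":-0.2,"yaw":0,"fingers":0.34},
    {"dx":-0.3,"dy":0,"dz":0,"yaw":0,"fingers":0.34},
    {"dx":0,"dy":0,"dz":0,"yaw":0,"fingers":0.34},
    {"dx":0,"dy":0,"dz":0,"yaw":0,"fingers":0.34},
  ],
)

```text
clock: 21.85
position: [0.5001, -0.117, 0.2497]
tool_rot: [3.141, -0.0, 0.818]
force: [-0.1, 1.3, 0.3]
grip_width: 0.0567
finger_force: 0.0
```

Run:
```python
from h import *
im=snap('wrist','f1'); s=readout.observe(); print(s['position'],s['tool_rot'],s['clock'])
print(proj('f1',[[.541,-.0724,.03],[.4838,-.0194,.043],[.5977,-.1254,.021]]))
```

```text
[ 0.50053041 -0.11638329  0.24933499] [ 3.14102337e+00 -5.85051281e-04  8.19315171e-01] 21.9
[[313.24667624 132.71480955]
 [217.19395578 133.84539892]
 [403.15764929 132.52164626]]
```

View pics/f1.png

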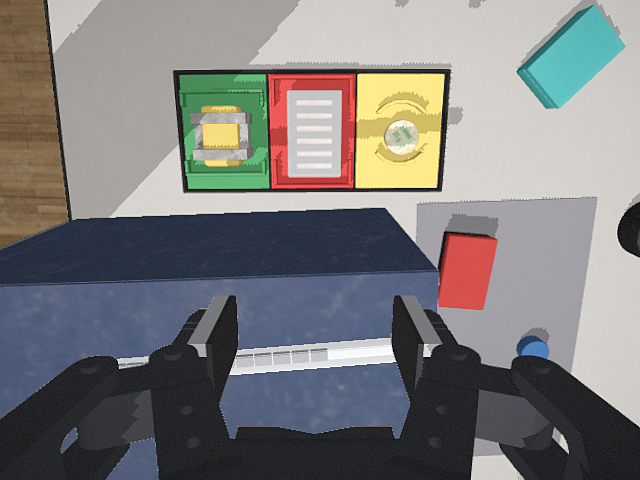

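The view shows the tip box lengthwise at (314,134), the transformer square at (221,136) and the gold tin at (401,137), each within a few pixels of its predicted pocket centre. The red box and blue tin are still on the mat, and the arm touches nothing.

```bash
python3 -c "
from workcell import workorder; print(workorder.job_done())"
```

```text
the job is handed in; nothing more can be done
None
```

I packed the tip box, transformer and gold tin into the red, green and yellow nests and handed the job in at about 22 s; the final wrist view showed each within a few pixels of its pocket centre and both look-alikes still on the mat, but the hand-in returned no verdict.

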